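Sort the breakfast things into their holders

ROBOT

A 6-joint arm with a two-finger parallel gripper is mounted at the origin on a cart in front of the work surface, level with it; the furniture and walls round the work are solid. World frame = base frame: x ahead of the robot, y to its left, z up, the work surface at z = 0. Lengths are in m, angles in rad, forces in N, time in s.
With the tool pointing down it reaches from about 0.35 to 0.85 m from the base axis. Payload 8.1 kg.
Tool frame: the origin (TCP) lies at the very end of the fingers, on their centre line; the grasp point (between the pads) lies 19 mm behind it (robot.hold_point_z is the distance from the TCP to the grasp point, in m); z points along the fingers, y is the line along which they close (so a half turn about z gives the same grasp; the last joint's range is limited). The gripper opens to 93 mm and grips with 3 to 60 N. Pads are 15 mm wide; open, the fingers measure 128 mm over their backs; the gripper's body (75 mm by 188 mm) begins 65 mm behind the grasp point.
Start: joints at [-0.774, 0.13, 1.488, -0, 1.523, -0.085], TCP at [0.463, -0.381, 0.219] pointing down, gripper open.
Joint ranges: [-2.96, 2.96], [-0.89, 2.26], [0.02, 2.5], [-1.34, 4.48], [0, 2.73], [-2.66, 2.66]. Speed limits (rad/s): [2.39, 2.39, 2.79, 3.14, 3.14, 3.14].

INTERFACE

Orientations are given as a 3x3 rotation matrix whose columns are the frame's x, y, z axes.
In Python, from cell import robot, cams gives the robot as it stands.
- The arm moves only by the tool move_arm, never from a script. Its argument "series" is a list of rows, each a list of 2 entries, a list of its own where there are three numbers: the shift along the world's x, y, z in m, then the turn about the world's z in degrees. In form: [[[dx, dy, dz], roll], ...]. A call has 1 to 10 rows; each row is the pose to reach, as a shift and turn from the pose commanded when the call began; what a row does not reach only later rows make up. A row lasts 1/12 s, in which the tool goes at most 41.7 mm and 7.16 degrees, less where a joint would pass 70% of its speed; a pose out of reach is approached as far as the arm can. A call with a gripper value outside its range is refused whole. "claw" is the opening, from 0 (shut) to 1 (fully open), set as the call begins (left out, the last holds). The fingers move at their own pace and stop on an object; "squeeze" is the grip in N (left out, the last holds). Time passes only in rows, so rows that repeat a pose let the fingers close. It gives the time, the measured TCP pose, the force, the opening and the grip force at its end, in the units of the state.
- robot.read_state(): the state, without advancing time (a new reading comes with each control period).
- cams.snapshot(name): name is "side" or "top"; returns the picture (384x512x3 uint8, blue, green, red); there is no depth.
- cams.calibration(name): a dict with "fx", "fy", "cx", "cy" (pixels), "xyz" and "orientation" of the camera in the world. Camera axes: x right, y up, looking along -z (the intrinsics and any distortion apply to the point x, -y, -z); pixel columns grow to the right and rows downward; lengths in m; the calibration is good to about 2 mm. A picture is of the moment at which its call begins. calibration takes no time and is no camera call.
- robot.finish_job(): hands the job in; it is judged then, once.
The state is a dict: "clock": time; "joints": joint angles; "joint_vel": joint speeds; "effort": joint torques, N m; "position": TCP position; "tcp_rot": TCP orientation; "force": force on the tool from outside, world axes, zero at the start; "moment": the same for the moment, N m; "width": finger opening in m; "grip_force": force on a finger pad.
Only numpy, scipy, OpenCV 4.12 (cv2) and the standard library are available. Lean on these libraries where they do the work, as an engineer would, in place of code of your own. Each camera call takes 0.05 s, during which the arm holds its last target. There are 200 camera calls.

TASK

Sort the breakfast things that lie on the worktop into their holders on the wooden hob cover: drop the coffee capsule through the funnel down into the well of its stand, lay the jam portions flat and rim up in the two-bay caddy, one in each bay, and lay the teaspoon flat in the long tray. Leave the tea drum and the tea carton standing where they are.

Things in the scene. Friction and masses are not known exactly. Their poses are not given: they have to be found in the camera images.
- coffee_capsule: terracotta-brown coffee capsule, like a small upturned cup: 34 mm across its flange at the bottom, tapering upward, 30 mm tall, 11 g or a little more; stands upright on its flange. Grip it low, across the flange. Origin at the centre of its underside, z up
- jam_a: small sealed jam portion, a shallow tapered tub with a flat tan rim and film on top: 38 mm (own x) by 46 mm (own y) at the rim, 18 mm tall, about 30 g; lies flat, rim up; grip it at the rim. Origin at the centre of its underside, z up. The two jam portions are interchangeable
- jam_b: small sealed jam portion, a shallow tapered tub with a flat tan rim and film on top: 38 mm (own x) by 46 mm (own y) at the rim, 18 mm tall, about 30 g; lies flat, rim up; grip it at the rim. Origin at the centre of its underside, z up. The two jam portions are interchangeable
- spoon: steel teaspoon lying flat, 130 mm long (own x), 26 mm wide at the bowl, 11 mm high. Origin at the middle of its length, at the height of its underside, z up. It can be gripped across its middle, at the origin, with the fingertips nearly on the surface
- jam_caddy: low white open caddy with two equal bays side by side along its own x, fixed. 146 x 100 mm, 18 mm high in all; floor 4 mm thick, walls and the one divider (across x, at x = 0) 4 mm. Each bay is 67 mm (x) by 92 mm (y) inside, centred at x = +35 mm and x = -35 mm. Origin at the centre of its underside, which stands 16 mm above the worktop on the wooden hob cover
- spoon_tray: low white open tray with a single bay, fixed: 180 mm (own x) by 100 mm (own y), 18 mm high in all, floor and walls 4 mm thick, so 172 x 92 mm inside. Origin at the centre of its underside, which stands 16 mm above the worktop on the wooden hob cover
- capsule_stand: low round loading stand for one capsule, fixed: black foot 92 mm across, clear well of 44 mm bore, its floor 6 mm above the underside; from 40 mm up a steel funnel widening to 88 mm inside at the rim, 68 mm above the underside. A capsule let go over its middle slides down into the well. Origin at the centre of the underside, 16 mm above the worktop on the hob cover; z up
- drum: round tea drum with a clear cap, 75 mm diameter, 102 mm tall, standing to the left of the things, by a flat black kettle base (30 mm high, fixed); a bystander to leave alone. Origin at the centre of its underside
- tea_carton: green tea carton, 64 mm (own x) by 106 mm (own y), 106 mm tall, standing behind the things; a bystander to leave alone. Origin at the centre of its underside
There are look-alikes about, which are no part of the job. Leave any blue look-alike of the jam_b alone.

How it is judged:
At the end, for the whole second after the job is handed in: The capsule is down in the well (below 40 mm, within 24 mm of the axis in x and y); one jam portion lies flat, rim up, on the floor of each bay; the spoon lies flat on the tray floor, within 30 mm lengthwise and 40 mm across of its middle; floors touched to about 5 mm; all at rest ((((x of jam_a in the frame of jam_caddy between 0.01 and 0.06 m and y of jam_a in the frame of jam_caddy between -0.035 and 0.035 m and z of jam_a in the frame of jam_caddy below 0.009 m and angle between jam_a's own z axis and vertical below 0.17 rad) and (x of jam_b in the frame of jam_caddy between -0.06 and -0.01 m and y of jam_b in the frame of jam_caddy between -0.035 and 0.035 m and z of jam_b in the frame of jam_caddy below 0.009 m and angle between jam_b's own z axis and vertical below 0.17 rad)) or ((x of jam_a in the frame of jam_caddy between -0.06 and -0.01 m and y of jam_a in the frame of jam_caddy between -0.035 and 0.035 m and z of jam_a in the frame of jam_caddy below 0.009 m and angle between jam_a's own z axis and vertical below 0.17 rad) and (x of jam_b in the frame of jam_caddy between 0.01 and 0.06 m and y of jam_b in the frame of jam_caddy between -0.035 and 0.035 m and z of jam_b in the frame of jam_caddy below 0.009 m and angle between jam_b's own z axis and vertical below 0.17 rad))) and x of coffee_capsule in the frame of capsule_stand between -0.024 and 0.024 m and y of coffee_capsule in the frame of capsule_stand between -0.024 and 0.024 m and z of coffee_capsule in the frame of capsule_stand below 0.04 m and x of spoon in the frame of spoon_tray between -0.03 and 0.03 m and y of spoon in the frame of spoon_tray between -0.04 and 0.04 m and z of spoon in the frame of spoon_tray below 0.01 m and angle between spoon's own z axis and vertical below 0.15 rad and linear speed of each of coffee_capsule, jam_a, jam_b, spoon below 0.02 m/s).
It fails at once if the tea drum is pushed more than 25 mm or tipped (distance of drum from where it was at the start of the episode above 0.025 m or angle between drum's own z axis and vertical above 0.3 rad).
It fails at once if the tea carton is pushed more than 25 mm or tipped (distance of tea_carton from where it was at the start of the episode above 0.025 m or angle between tea_carton's own z axis and vertical above 0.3 rad).
It also fails if it takes over 112 s, if anything falls off the work surface, if the arm or the gripper's body presses on something with over 40 N, if the wrist force passes 120 N, or if a joint passes its speed limit or range.

## Working session

There is one attempt and no reset: what is moved stays moved. The work goes in short steps, Python scripts to look and compute and a tool call to move; the robot and the scene stay as the last step left them, time stands still between calls to the robot, and variables do not carry over. Pictures are saved under pics/ and viewed, at most 14 in all, crops included, and the job is handed in when it is done.

Besides the shell and the picture viewer there is one more tool, called as a command line: name --argument value ..., lists and objects as JSON in quotes. move_arm: Moves the arm, as the interface text tells. Its arguments: {"type":"object","properties":{"series":{"type":"array","items":{"type":"array"}},"claw":{"type":"number"},"squeeze":{"type":"number"}},"required":["series"]}

```bash
mkdir -p pics; ls; python3 - <<'E'
from cell import robot,cams
import cv2,json
for n in("side","top"):
    im=cams.snapshot(n); cv2.imwrite(f"pics/{n}0.png",im)
    print(n,cams.calibration(n))
s=robot.read_state();print(s["clock"],s["position"],s["tcp_rot"],s["width"],s["force"],robot.hold_point_z)
E
```

```text
pics
side {'fx': 490.1029779752707, 'fy': 490.1029779752707, 'cx': 260.3964956043826, 'cy': 201.0214692883482, 'xyz': array([0.29539722, 1.12673783, 0.85585808]), 'orientation': array([[-0.96946886,  0.14833425, -0.19526156],
       [-0.24504744, -0.55666361,  0.79377414],
       [ 0.00904889,  0.81738766,  0.57601696]])}
top {'fx': 381.45914886990573, 'fy': 381.45914886990573, 'cx': 258.5482625249981, 'cy': 189.37543201633105, 'xyz': array([0.29855727, 0.01496667, 1.33767733]), 'orientation': array([[ 0.03720142,  0.97884259, -0.20120449],
       [-0.99929623,  0.0374076 , -0.00277868],
       [ 0.00480668,  0.20116626,  0.97954532]])}
0.1 [ 0.46277919 -0.38107721  0.21767991] [[ 6.35743037e-01  7.71899821e-01 -1.20696136e-03]
 [ 7.71900753e-01 -6.35741973e-01  1.17119861e-03]
 [ 1.36732006e-04 -1.67623574e-03 -9.99998586e-01]] 0.09277190455732524 [-0.17347646  0.02358064  0.64237969] 0.0188
```

View pics/top0.png

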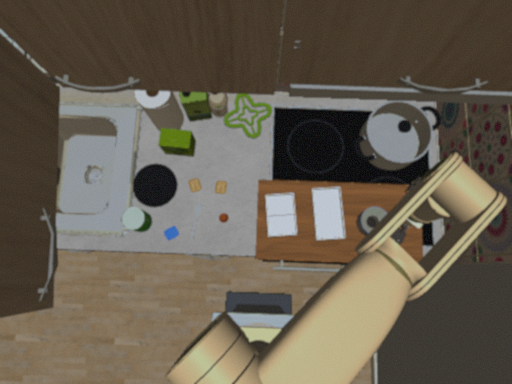

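View pics/side0.png

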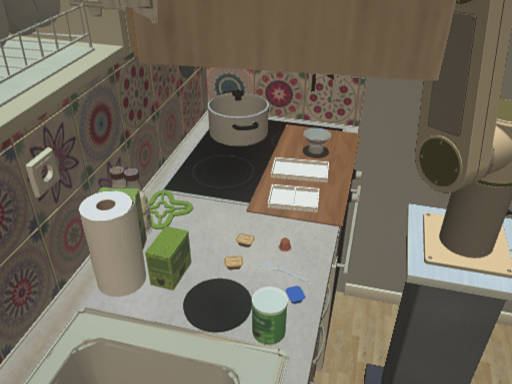

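```bash
python3 - <<'E'
import cv2,numpy as np
t=cv2.imread("pics/top0.png")[165:265,120:260]
s=cv2.imread("pics/side0.png")[215:320,210:350]
f=lambda a:cv2.convertScaleAbs(cv2.resize(a,(560,int(a.shape[0]*4)),interpolation=cv2.INTER_CUBIC),alpha=1.3,beta=-40)
t,s=f(t),f(s)
cv2.imwrite("pics/c1.png",cv2.resize(np.vstack([t]),(784,560)))
cv2.imwrite("pics/c2.png",cv2.resize(s,(784,588)))
E
```

```text
(no output)
```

View pics/c1.png

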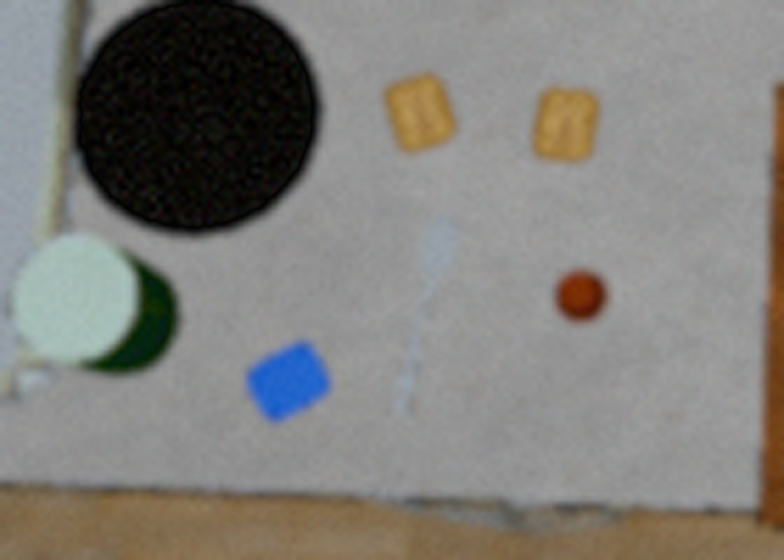

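View pics/c2.png

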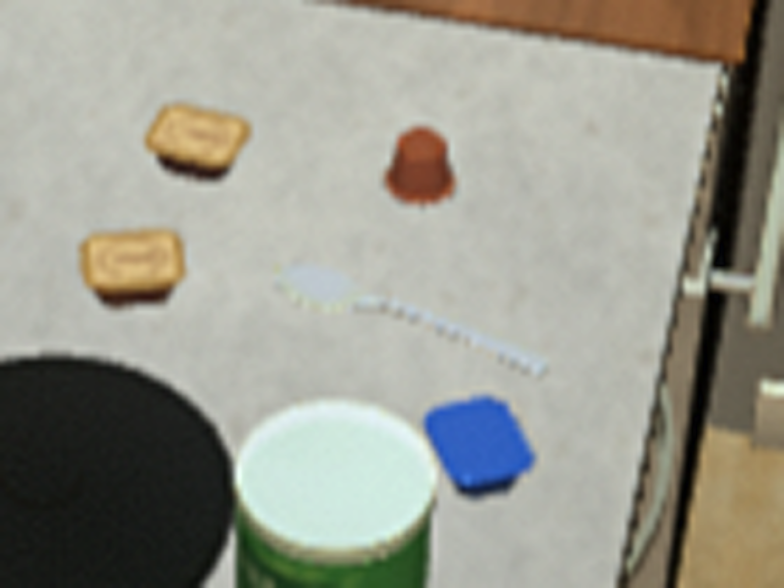

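```bash
cat > h.py <<'E'
import cv2,numpy as np
from cell import robot,cams
def ray(n,p):
    c=cams.calibration(n);R=np.array(c["orientation"])
    d=R@np.array([(p[0]-c["cx"])/c["fx"],-(p[1]-c["cy"])/c["fy"],-1.])
    return np.array(c["xyz"]),d
def onz(n,p,z):
    o,d=ray(n,p);return o+d*(z-o[2])/d[2]
def tri(pt,ps):
    o1,d1=ray("top",pt);o2,d2=ray("side",ps)
    A=np.c_[d1,-d2];t=np.linalg.lstsq(A,o2-o1,rcond=None)[0]
    a,b=o1+d1*t[0],o2+d2*t[1];return (a+b)/2,np.linalg.norm(a-b)
def proj(n,P):
    c=cams.calibration(n);q=np.array(c["orientation"]).T@(np.array(P)-c["xyz"])
    return np.array([c["cx"]+c["fx"]*q[0]/-q[2],c["cy"]-c["fy"]*q[1]/-q[2]])
def blobs(m,roi,amin=8):
    x0,y0,x1,y1=roi;k=np.zeros(m.shape,np.uint8);k[y0:y1,x0:x1]=m[y0:y1,x0:x1]*1
    cs=cv2.findContours(k,cv2.RETR_EXTERNAL,cv2.CHAIN_APPROX_NONE)[0]
    return sorted([c for c in cs if cv2.contourArea(c)>=amin],key=lambda c:-cv2.contourArea(c))
def cen(c):
    m=cv2.moments(c);return np.array([m["m10"]/m["m00"],m["m01"]/m["m00"]])
def hsv(im):return cv2.split(cv2.cvtColor(im,cv2.COLOR_BGR2HSV))
E
python3 - <<'E'
from h import *
np.set_printoptions(precision=4,suppress=True)
im={n:cv2.imread(f"pics/{n}0.png") for n in("top","side")}
rois={"top":(150,165,250,250),"side":(215,220,335,320)}
C={}
for n in im:
    h,s,v=hsv(im[n])
    b,g,r=[x.astype(int) for x in cv2.split(cv2.GaussianBlur(im[n],(3,3),0))]
    for nm,m in(("jam",(h>12)&(h<25)&(s>90)&(v>150)),("cap",(h<12)&(s>140)),("spoon",(b-r>10)&(b-r<70)&(b>120))):
        for c in blobs(m,rois[n]):
            rr=cv2.minAreaRect(c);print(n,nm,cen(c),rr,cv2.contourArea(c))
            z={"jam":.018,"cap":.015,"spoon":.005}[nm]
            P=np.array([onz(n,p[0],z)[:2] for p in c],np.float32)
            q=cv2.minAreaRect(P*1000);print("   world",q, onz(n,cen(c),z))
            if nm=="spoon":
                print("  ends",P[P[:,0].argmax()],P[P[:,0].argmin()])
E
```

```text
top jam [194.6505 184.7662] ((194.75, 184.75), (10.75174331665039, 8.538147926330566), 71.56504821777344) 72.0
   world ((577.7036743164062, 244.88827514648438), (39.40938186645508, 29.893457412719727), 22.009225845336914) [0.5776 0.2452 0.018 ]
top jam [220.6501 186.8936] ((220.9412078857422, 186.73532104492188), (8.48874568939209, 10.6715669631958), 14.03624439239502) 70.5
   world ((574.733154296875, 153.5086212158203), (29.393251419067383, 39.46478271484375), 86.1751708984375) [0.5735 0.1529 0.018 ]
top cap [223.1212 217.303 ] ((223.25003051757812, 217.25003051757812), (6.363960266113281, 5.656853675842285), 45.0) 27.5
   world ((466.4304504394531, 137.98516845703125), (22.454551696777344, 19.597484588623047), 47.56243133544922) [0.4662 0.1384 0.015 ]
top spoon [171.0333 232.55  ] ((170.8000030517578, 232.60003662109375), (13.416407585144043, 16.099689483642578), 63.43495178222656) 180.0
   world ((407.18572998046875, 318.28228759765625), (47.524574279785156, 55.27273941040039), 29.32492446899414) [0.4073 0.3175 0.005 ]
  ends [0.4341 0.3059] [0.3811 0.3293]
top spoon [198.1709 2
[... 932 characters left out ...]
.699137687683105) [0.4651 0.3375 0.005 ]
  ends [0.5029 0.3359] [0.4275 0.3391]
side spoon [294.9619 293.4095] ((294.9000549316406, 293.3000183105469), (18.335756301879883, 16.546903610229492), 63.43495178222656) 17.5
   world ((411.52520751953125, 302.00823974609375), (42.53550720214844, 51.61363983154297), 30.52036476135254) [0.4108 0.3031 0.005 ]
  ends [0.4367 0.2949] [0.3851 0.3117]
side spoon [266.6562 264.9271] ((266.38238525390625, 264.9706115722656), (7.518604278564453, 3.152963161468506), 14.03624439239502) 16.0
   world ((500.244873046875, 223.99600219726562), (11.427480697631836, 20.399276733398438), 84.43556213378906) [0.4993 0.2237 0.005 ]
  ends [0.51   0.2191] [0.4901 0.2254]
```

```bash
python3 - <<'E'
from h import *
np.set_printoptions(precision=4,suppress=True)
im={n:cv2.imread(f"pics/{n}0.png") for n in("top","side")}
K=4
def up(n,roi):
    x0,y0,x1,y1=roi
    return cv2.GaussianBlur(cv2.resize(im[n][y0:y1,x0:x1],None,fx=K,fy=K,interpolation=cv2.INTER_CUBIC),(5,5),0)
back=lambda q,roi:(np.asarray(q,float).reshape(-1,2)+.5)/K-.5+np.array(roi[:2])
R={"top":{"jamL":(184,174,206,196),"jamR":(211,176,231,198),"cap":(214,208,234,227),"caddy":(258,185,303,243),"tray":(307,182,350,245)},
"side":{"jamL":(220,250,248,268),"jamR":(232,229,259,245),"cap":(275,234,296,254),"caddy":(262,180,325,215),"tray":(268,153,334,184)}}
C={}
for n in R:
    for nm,roi in R[n].items():
        u=up(n,roi);h,s,v=hsv(u)
        m={"j":(h>10)&(h<28)&(s>80)&(v>(130 if n=="top" else 150)),"c":(h<14)|(h>170),"t":0}[nm[0]]
        if nm=="cap": m=m&(s>90)
        if nm in("caddy","tray"): m=(s<60)&(v>150)
        c=max(blobs(m,(0,0,m.shape[1],m.shape[0])),key=cv2.contourArea)
        if nm in("caddy","tray"): c=cv2.convexHull(c)
        z={"j":.018,"c":.015,"t":.034}[nm[0]]
        if nm=="caddy":z=.034
        px=back(c,roi);ctr=back(cen(c),roi)[0]
        W=np.array([onz(n,p,z)[:2] for p in px],np.float32)*1000
        q=cv2.minAreaRect(W);mm=cv2.moments(W.reshape(-1,1,2));
        a=.5*np.degrees(np.arctan2(2*mm["mu11"],mm["mu20"]-mm["mu02"]))
        C[n,nm]=ctr
        print(n,nm,ctr.round(1),"world",np.round(q[0],1),np.round(q[1],1),round(q[2],1),"momang",round(a,1))
        if nm=="cap": print("  px ext",px.min(0),px.max(0))
for nm in R["top"]:
    print(nm,*tri(C["top",nm],C["side",nm]))
print("bowl",*tri((198.6,203.8),(260.2,264.6)));print("hend",*tri((191.4,238.8),(307.5,281.2)))
def crop(n,roi,k): x0,y0,x1,y1=roi;return cv2.resize(im[n][y0:y1,x0:x1],None,fx=k,fy=k,interpolation=cv2.INTER_CUBIC)
a=crop("top",(250,170,410,270),4.5);b=crop("side",(250,115,370,225),3);
w=np.zeros((600,800,3),np.uint8);a=cv2.resize(a,(480,300));b=cv2.resize(b,(320,293));w=np.zeros((300,800,3),np.uint8);w[:,:480]=a;w[:293,480:]=b
cv2.imwrite("pics/c3.png",w)
E
```

```text
top jamL [194.5 184.7] world [578.  245.4] [44.2 36.4] 21.7 momang 23.5
top jamR [220.5 186.9] world [573.5 153.3] [36.5 44.3] 84.2 momang -9.5
top cap [223.2 217.3] world [466.1 138.1] [27.9 27.6] 66.5 momang 31.3
  px ext [219.375 213.375] [227.375 221.375]
top caddy [280.7 214.3] world [482.9 -60.7] [146.6 101.5] 6.3 momang 5.2
top tray [328.1 213. ] world [ 493.9 -224.6] [181.2 102. ] 5.8 momang 5.4
side jamL [233.2 261. ] world [581.7 244.6] [45.4 35.4] 19.8 momang 20.5
side jamR [244.8 238.7] world [576.9 152.4] [36.2 45.3] 85.1 momang -2.8
side cap [284.6 244.6] world [470.4 143. ] [29.6 52.5] 12.4 momang -79.3
  px ext [278.875 237.625] [290.125 250.375]
side caddy [293.5 197.4] world [485.3 -51.9] [148.3 127.6] 5.7 momang 3.2
side tray [300. 169.] world [ 496.3 -214.5] [182.9 131.7] 5.1 momang 5.2
jamL [0.5795 0.2458 0.0187] 0.0033874159192967754
jamR [0.5751 0.1535 0.0188] 0.003251804776271323
cap [0.4688 0.1387 0.009 ] 0.003850129520912839
caddy [ 0.4847 -0.0612  0.0253] 0.0033424983282439764
tray [ 0.4953 -0.2258  0.0253] 0.0030165724374777445
bowl [0.5135 0.2286 0.0066] 0.0030898680933007547
hend [ 0.3893  0.2466 -0.0032] 0.0007779132058880452
```

View pics/c3.png

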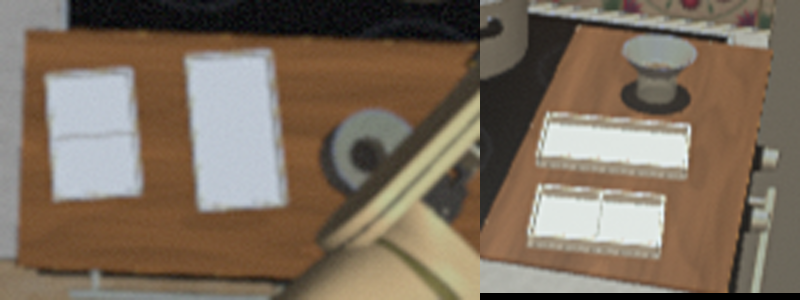

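move_arm --series '[[[0.003, 0.04, 0], -6], [[0.003, 0.08, 0], -12], [[0.003, 0.12, 0], -18], [[0.003, 0.16, 0], -24], [[0.003, 0.2, 0], -30], [[0.003, 0.24, 0], -36], [[0.003, 0.28, 0], -42], [[0.003, 0.32, 0], -48], [[0.003, 0.36, 0], -50], [[0.003, 0.4, 0], -50]]' --claw 0.75 --squeeze 12

```text
clock: 0.93
position: [0.4655, 0.0204, 0.2184]
tcp_rot: [[1.0, 0.006, -0.0], [0.006, -1.0, 0.0], [-0.0, -0.0, -1.0]]
force: [0.7, 0.6, 1.0]
width: 0.0696
grip_force: 0.0
```

move_arm --series '[[[0.002, 0.04, 0], 0], [[0.003, 0.08, -0.02], 0], [[0.003, 0.12, -0.04], 0], [[0.003, 0.12, -0.08], 0], [[0.003, 0.12, -0.1], 0], [[0.003, 0.12, -0.1], 0], [[0.003, 0.12, -0.1], 0]]'

```text
clock: 1.52
position: [0.4677, 0.1384, 0.1174]
tcp_rot: [[1.0, 0.01, -0.004], [0.01, -1.0, -0.001], [-0.004, 0.001, -1.0]]
force: [-0.0, -0.3, 0.3]
width: 0.0699
grip_force: 0.0
```

```bash
python3 - <<'E'
from h import *
np.set_printoptions(precision=4,suppress=True)
w=np.zeros((600,800,3),np.uint8)
t=cams.snapshot("top");s=cams.snapshot("side")
cv2.imwrite("pics/top1.png",t);cv2.imwrite("pics/side1.png",s)
w[:300,:400]=cv2.resize(t[180:255,340:440],(400,300),interpolation=cv2.INTER_CUBIC)
w[:300,400:]=cv2.resize(s[115:175,285:365],(400,300),interpolation=cv2.INTER_CUBIC)
w[300:,:400]=cv2.resize(t[120:240,120:280],(400,300))
w[300:,400:]=cv2.resize(s[190:340,150:350],(400,300))
cv2.imwrite("pics/c4.png",w)
st=robot.read_state();print(st["clock"],st["position"],st["tcp_rot"][:,1],st["width"],st["joints"])
for p in((160,153),(192,154),(190,130),(163,130)):print("carton",onz("top",p,.106))
for p in((176.8,185),):print("kbase edge",onz("top",p,.03))
print("drum top",onz("top",(133.5,218),.102))
E
```

```text
1.6167 [0.4703 0.1383 0.1205] [ 0.0084 -1.     -0.0003] 0.06977868307095829 [ 0.1814 -0.1022  1.9053 -0.      1.3363  1.7439]
carton [0.6635 0.3538 0.106 ]
carton [0.6642 0.2462 0.106 ]
carton [0.7487 0.2592 0.106 ]
carton [0.7451 0.3508 0.106 ]
kbase edge [0.5719 0.3055 0.03  ]
drum top [0.4419 0.4213 0.102 ]
```

View pics/c4.png

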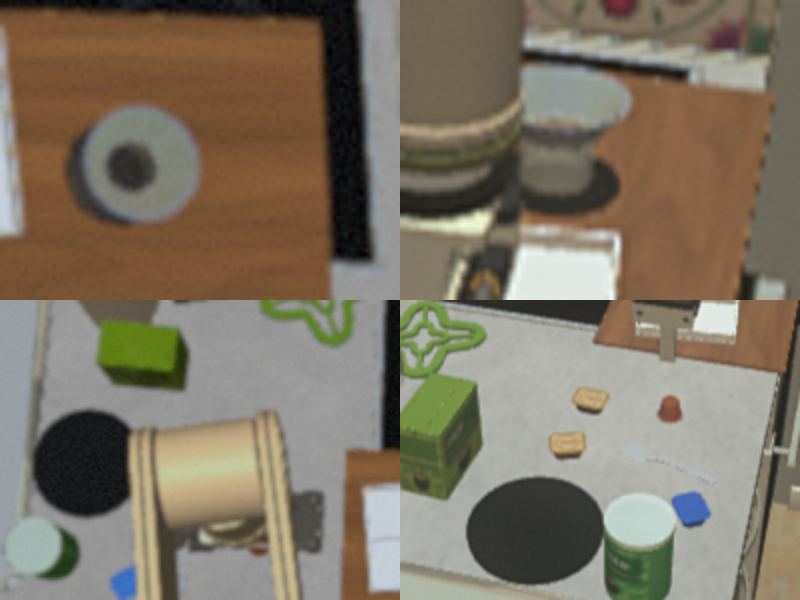

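```bash
python3 - <<'E'
from h import *
np.set_printoptions(precision=4,suppress=True)
im=cv2.imread("pics/side0.png")
# rim extremes in side view (crop c3, scale 2.667)
print("rim",*tri((375.1,220.4),(316.9,134.6)))
print(onz("top",(375.1,220.4),.084),onz("side",(316.9,134.6),.084))
for c in((83,163),(201,163),(142,105),(142,221)):
    print(onz("top",(340+c[0]/4-.4,180+c[1]/4-.4),.084))
print("base",onz("top",(340+130/4-.4,180+168/4-.4),.022))
st=robot.read_state();print(st["position"],st["tcp_rot"][:,2])
E
```

```text
rim [ 0.4674 -0.3712  0.081 ] 0.001720853576800087
[ 0.4662 -0.3703  0.084 ] [ 0.4677 -0.3656  0.084 ]
[ 0.4645 -0.3215  0.084 ]
[ 0.4682 -0.4191  0.084 ]
[ 0.5149 -0.3715  0.084 ]
[ 0.4185 -0.3691  0.084 ]
base [ 0.4699 -0.3788  0.022 ]
[0.4703 0.1383 0.1205] [ 0.0022  0.0004 -1.    ]
```

move_arm --series '[[[0, 0.001, -0.04], 0], [[0, 0.001, -0.08], 0], [[0, 0.001, -0.1], 0], [[0, 0.001, -0.108], 0], [[0, 0.001, -0.108], 0], [[0, 0.001, -0.108], 0]]'

```text
clock: 2.12
position: [0.471, 0.1395, 0.0128]
tcp_rot: [[1.0, 0.008, 0.003], [0.008, -1.0, 0.001], [0.003, -0.0, -1.0]]
force: [0.9, 0.3, 0.5]
width: 0.0698
grip_force: 0.0
```

```bash
python3 - <<'E'
from h import *
np.set_printoptions(precision=4,suppress=True)
s=cams.snapshot("side")
cv2.imwrite("pics/c5.png",cv2.resize(s[190:270,220:350],(780,480),interpolation=cv2.INTER_CUBIC))
for i in range(3):
    cams.snapshot("top");st=robot.read_state();print(st["clock"],st["position"],st["force"])
E
```

```text
2.2167 [0.4717 0.1398 0.0135] [ 0.486  -0.0841 -0.1085]
2.2667 [0.4715 0.1398 0.0133] [-0.168   0.219  -0.1966]
2.3167 [0.4712 0.1398 0.013 ] [ 0.0363 -0.1675 -0.2493]
```

View pics/c5.png

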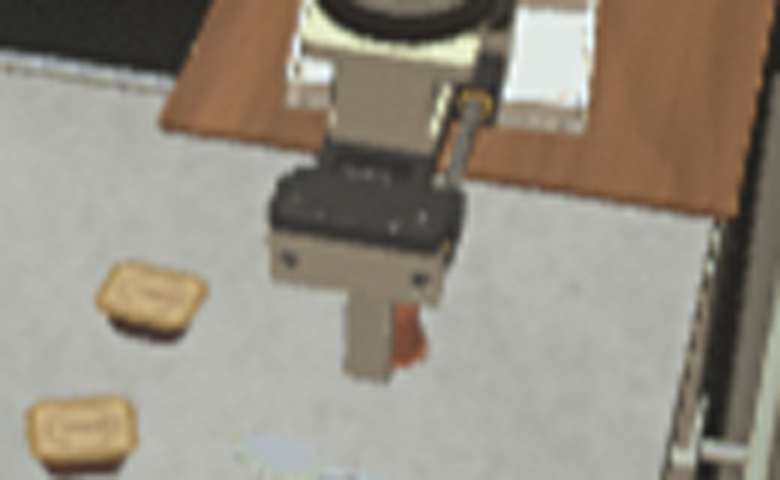

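```bash
python3 - <<'E'
from h import *
# finger outer face front: y=.1395+.035+.0175
for P in((.471,.1395+.0525,.013),(.4635,.192,.013),(.4785,.192,.013)):print("finger",(proj("side",P)-(220,190))*6)
for cx in(.465,.468,.471):
    a=[(proj("side",(cx+.017*np.cos(t),.139+.017*np.sin(t),.002))-(220,190))*6 for t in np.linspace(0,6.28,60)]
    print(cx,np.max(a,0),np.min(a,0))
E
```

```text
finger [361.67323795 398.37317883]
finger [378.77715254 401.35503306]
finger [344.60898066 395.39823837]
0.465 [437.59596016 367.49920353] [361.18713607 317.64632626]
0.468 [430.9720732  366.35299699] [354.60524171 316.54624138]
0.471 [424.35411463 365.20782639] [348.0292312  315.44712991]
```

move_arm --series '[[[-0.001, 0, -0.006], 0], [[-0.001, 0, -0.01], 0], [[-0.001, 0, -0.01], 0], [[-0.001, 0, -0.01], 0]]'

```text
clock: 2.65
position: [0.4678, 0.1395, 0.0003]
tcp_rot: [[1.0, 0.009, -0.001], [0.009, -1.0, -0.0], [-0.001, 0.0, -1.0]]
force: [-0.1, 0.0, 0.3]
width: 0.0699
grip_force: 0.0
```

move_arm --series '[[[0, 0, 0], 0], [[0, 0, 0], 0], [[0, 0, 0], 0], [[0, 0, 0], 0], [[0, 0, 0], 0], [[0, 0, 0], 0]]' --claw 0.2 --squeeze 10

```text
clock: 3.15
position: [0.4682, 0.1395, 0.0006]
tcp_rot: [[1.0, 0.009, 0.0], [0.009, -1.0, -0.0], [0.0, 0.0, -1.0]]
force: [-0.3, -0.4, -0.0]
width: 0.0346
grip_force: 0.0
```

move_arm --series '[[[0, 0, 0], 0], [[0, 0, 0], 0], [[0, 0, 0], 0], [[0, 0, 0.02], 0], [[0, 0, 0.05], 0], [[0, 0, 0.09], 0], [[0, 0, 0.13], 0], [[0, 0, 0.13], 0], [[0, 0, 0.13], 0]]'

```text
clock: 3.9
position: [0.4707, 0.14, 0.1341]
tcp_rot: [[1.0, 0.009, 0.007], [0.009, -1.0, 0.001], [0.007, -0.001, -1.0]]
force: [-0.7, -0.1, -1.5]
width: 0.0328
grip_force: 10.0
```

move_arm --series '[[[-0.001, -0.03, 0.01], 0], [[-0.001, -0.07, 0.02], 0], [[-0.001, -0.11, 0.02], 0], [[-0.001, -0.15, 0.02], 0], [[-0.001, -0.19, 0.02], 0], [[-0.001, -0.23, 0.02], 0], [[-0.001, -0.27, 0.02], 0], [[-0.001, -0.31, 0.02], 0], [[-0.001, -0.35, 0.02], 0], [[-0.001, -0.39, 0.02], 0]]'

```text
clock: 4.73
position: [0.4658, -0.2519, 0.1486]
tcp_rot: [[1.0, 0.009, -0.002], [0.009, -1.0, 0.002], [-0.002, -0.002, -1.0]]
force: [-0.3, 0.4, -0.7]
width: 0.0325
grip_force: 10.0
```

move_arm --series '[[[0, -0.04, 0], 0], [[0, -0.08, 0], 0], [[0, -0.11, 0], 0], [[0, -0.119, 0], 0], [[0, -0.12, 0], 0], [[0, -0.12, -0.02], 0], [[0, -0.12, -0.04], 0], [[0, -0.12, -0.045], 0], [[0, -0.12, -0.045], 0], [[0, -0.12, -0.045], 0]]'

```text
clock: 5.57
position: [0.4671, -0.3691, 0.1054]
tcp_rot: [[1.0, 0.01, -0.001], [0.01, -1.0, 0.001], [-0.001, -0.001, -1.0]]
force: [-0.3, 0.0, -0.1]
width: 0.0325
grip_force: 10.0
```

```bash
python3 - <<'E'
from h import *
np.set_printoptions(precision=4,suppress=True)
s=cams.snapshot("side");t=cams.snapshot("top")
w=np.zeros((300,800,3),np.uint8)
w[:,400:]=cv2.resize(s[100:175,270:370],(400,300),interpolation=cv2.INTER_CUBIC)
w[:,:400]=cv2.resize(t[180:255,340:440],(400,300),interpolation=cv2.INTER_CUBIC)
cv2.imwrite("pics/c6.png",w)
st=robot.read_state();print(st["clock"],st["position"],st["force"],st["width"],st["grip_force"])
E
```

```text
5.6667 [ 0.468  -0.3703  0.107 ] [ 0.0497 -0.1008 -0.8718] 0.03270194907555265 9.99997888924554
```

View pics/c6.png

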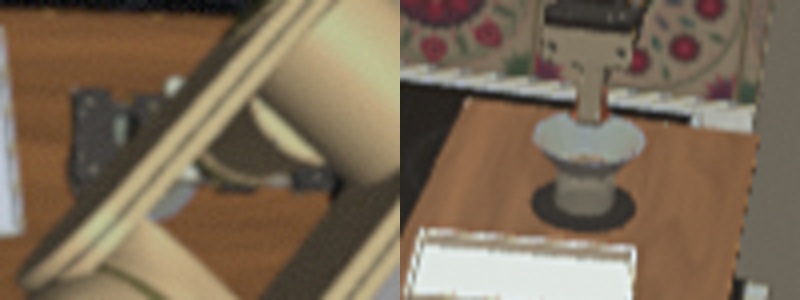

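move_arm --series '[[[0, 0, -0.01], 0], [[0, 0, -0.019], 0], [[0, 0, -0.019], 0], [[0, 0, -0.019], 0]]'

```text
clock: 6.0
position: [0.4665, -0.3698, 0.0855]
tcp_rot: [[1.0, 0.009, -0.002], [0.009, -1.0, 0.001], [-0.001, -0.001, -1.0]]
force: [0.5, -0.2, 0.0]
width: 0.033
grip_force: 10.0
```

move_arm --series '[[[0, 0, 0], 0], [[0, 0, 0], 0], [[0, 0, 0], 0], [[0, 0, 0], 0], [[0, 0, 0.03], 0], [[0, 0, 0.06], 0], [[0, 0, 0.06], 0]]' --claw 0.6

```text
clock: 6.58
position: [0.4699, -0.373, 0.1538]
tcp_rot: [[1.0, 0.009, 0.007], [0.009, -1.0, -0.007], [0.007, 0.007, -1.0]]
force: [0.3, -1.0, 1.7]
width: 0.0558
grip_force: 0.0
```

move_arm --series '[[[-0.002, 0.04, 0], 0], [[-0.004, 0.08, 0], 0], [[-0.006, 0.12, 0], 0], [[-0.008, 0.16, 0], 0], [[-0.01, 0.2, 0], 0], [[-0.012, 0.24, 0], 0], [[-0.014, 0.28, 0], 0], [[-0.016, 0.32, 0], 0], [[-0.016, 0.36, 0], 0], [[-0.016, 0.4, 0], 0]]' --claw 0.5

```text
clock: 7.42
position: [0.451, 0.0313, 0.1472]
tcp_rot: [[1.0, 0.009, 0.002], [0.009, -1.0, -0.0], [0.002, 0.0, -1.0]]
force: [0.5, 0.2, 0.3]
width: 0.0466
grip_force: 0.0
```

move_arm --series '[[[0, 0.04, 0], -3], [[0, 0.08, -0.01], -6], [[0, 0.12, -0.02], -8.7], [[0, 0.16, -0.03], -8.7], [[0, 0.2, -0.05], -8.7], [[0, 0.207, -0.08], -8.7], [[0, 0.208, -0.11], -8.7], [[0, 0.208, -0.117], -8.7], [[0, 0.208, -0.117], -8.7], [[0, 0.208, -0.117], -8.7]]'

```text
clock: 8.25
position: [0.4515, 0.2372, 0.0304]
tcp_rot: [[0.99, -0.143, 0.0], [-0.143, -0.99, -0.0], [0.0, 0.0, -1.0]]
force: [0.2, 0.2, 0.4]
width: 0.0464
grip_force: 0.0
```

```bash
python3 - <<'E'
from h import *
np.set_printoptions(precision=4,suppress=True)
s=cams.snapshot("side");t=cams.snapshot("top")
w=np.zeros((600,800,3),np.uint8)
w[:300,400:]=cv2.resize(s[115:175,285:365],(400,300),interpolation=cv2.INTER_CUBIC)
w[:300,:400]=cv2.resize(t[180:255,340:440],(400,300),interpolation=cv2.INTER_CUBIC)
w[300:]=cv2.resize(s[235:295,215:375],(800,300),interpolation=cv2.INTER_CUBIC)
cv2.imwrite("pics/c7.png",w)
st=robot.read_state();print(st["clock"],st["position"],st["tcp_rot"][:,1],st["force"],st["width"])
E
```

```text
8.35 [0.453  0.2376 0.032 ] [-0.1433 -0.9897 -0.0017] [-0.4109  0.443   0.8359] 0.04643624603310876
```

View pics/c7.png

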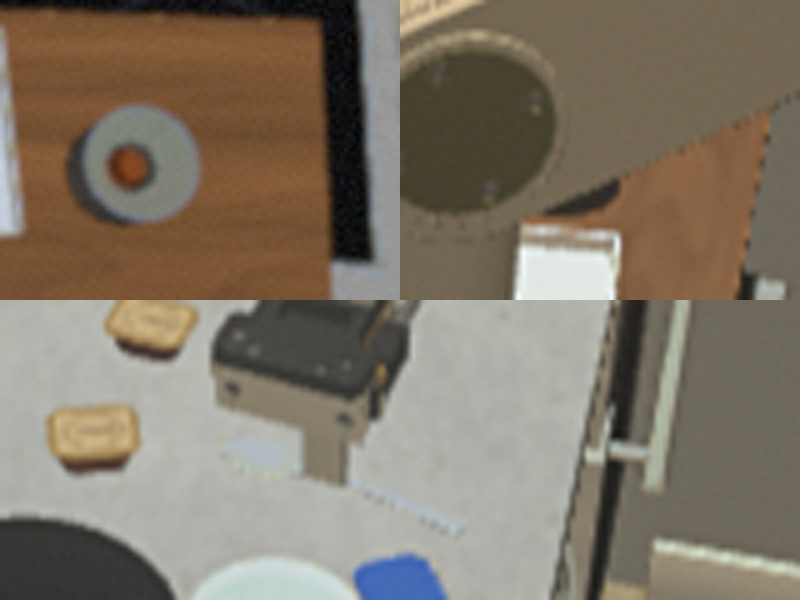

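move_arm --series '[[[0, 0, -0.015], 0], [[0, 0, -0.025], 0], [[0, 0, -0.0285], 0], [[0, 0, -0.0285], 0], [[0, 0, -0.0285], 0]]'

```text
clock: 8.77
position: [0.4513, 0.2374, 0.0015]
tcp_rot: [[0.99, -0.143, 0.0], [-0.143, -0.99, 0.0], [0.0, -0.0, -1.0]]
force: [0.2, 0.6, 0.5]
width: 0.0465
grip_force: 0.0
```

move_arm --series '[[[0, 0, 0], 0], [[0, 0, 0], 0], [[0, 0, 0], 0], [[0, 0, 0], 0], [[0, 0, 0], 0], [[0, 0, 0], 0], [[0, 0, 0], 0], [[0, 0, 0], 0], [[0, 0, 0], 0], [[0, 0, 0], 0]]' --claw 0 --squeeze 20

```text
clock: 9.6
position: [0.4514, 0.2377, 0.0013]
tcp_rot: [[0.99, -0.142, 0.0], [-0.142, -0.99, 0.0], [0.0, -0.0, -1.0]]
force: [0.8, 1.5, 2.4]
width: 0.0182
grip_force: 19.9
```

move_arm --series '[[[0, 0, 0.01], 0], [[0, 0, 0.03], 0], [[0, 0, 0.06], 0], [[0, 0, 0.06], 0], [[0, 0, 0.06], 0]]'

```text
clock: 10.02
position: [0.4529, 0.2382, 0.0637]
tcp_rot: [[0.99, -0.142, 0.004], [-0.142, -0.99, 0.002], [0.004, -0.002, -1.0]]
force: [0.0, 0.2, -0.9]
width: 0.0183
grip_force: 19.9
```

```bash
python3 - <<'E'
from h import *
np.set_printoptions(precision=4,suppress=True)
s=cams.snapshot("side")
cv2.imwrite("pics/c8.png",cv2.resize(s[215:295,215:345],(780,480),interpolation=cv2.INTER_CUBIC))
st=robot.read_state();print(st["clock"],st["position"],st["force"],st["width"],st["grip_force"])
E
```

```text
10.0667 [0.4517 0.2377 0.062 ] [ 0.1778 -1.1463  0.0313] 0.018209286290245777 19.90405307924675
```

View pics/c8.png

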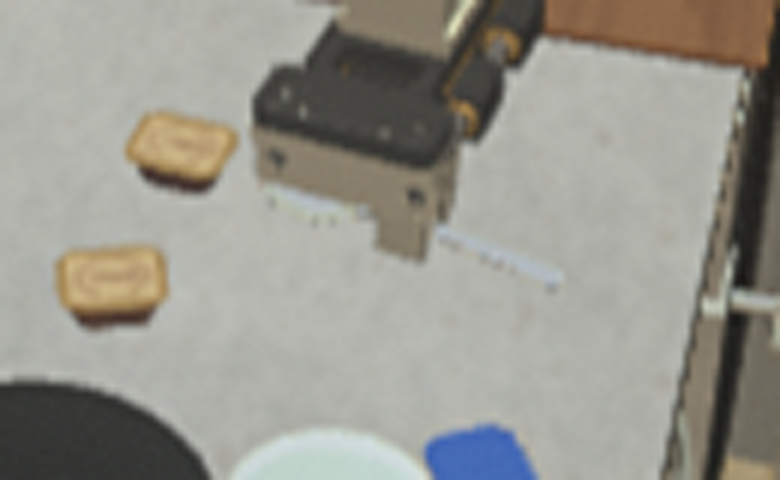

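move_arm --series '[[[0.003, -0.03, 0.02], 3], [[0.007, -0.07, 0.03], 6], [[0.011, -0.11, 0.03], 9], [[0.015, -0.15, 0.03], 12], [[0.019, -0.19, 0.03], 13.8], [[0.023, -0.23, 0.03], 13.8], [[0.027, -0.27, 0.03], 13.8], [[0.031, -0.31, 0.03], 13.8], [[0.035, -0.35, 0.03], 13.8], [[0.039, -0.39, 0.03], 13.8]]'

```text
clock: 10.9
position: [0.4888, -0.1541, 0.0897]
tcp_rot: [[0.995, 0.098, -0.002], [0.098, -0.995, 0.001], [-0.002, -0.001, -1.0]]
force: [1.2, 0.6, -0.2]
width: 0.0186
grip_force: 19.9
```

move_arm --series '[[[0.003, -0.03, 0], 0], [[0.004, -0.06, 0], 0], [[0.004, -0.072, 0], 0], [[0.004, -0.073, 0], 0], [[0.004, -0.073, -0.025], 0], [[0.004, -0.073, -0.045], 0], [[0.004, -0.073, -0.055], 0], [[0.004, -0.073, -0.06], 0], [[0.004, -0.073, -0.06], 0], [[0.004, -0.073, -0.06], 0]]'

```text
clock: 11.73
position: [0.4944, -0.2249, 0.0315]
tcp_rot: [[0.995, 0.099, -0.0], [0.099, -0.995, 0.0], [-0.0, -0.0, -1.0]]
force: [-0.4, -0.3, 1.4]
width: 0.0188
grip_force: 19.9
```

move_arm --series '[[[0, 0, -0.004], 0], [[0, 0, -0.0075], 0], [[0, 0, -0.009], 0], [[0, 0, -0.009], 0], [[0, 0, -0.009], 0]]'

```text
clock: 12.15
position: [0.4942, -0.2255, 0.0222]
tcp_rot: [[0.995, 0.098, 0.0], [0.098, -0.995, 0.0], [0.0, -0.0, -1.0]]
force: [0.0, -0.5, -0.9]
width: 0.0187
grip_force: 19.9
```

move_arm --series '[[[0, 0, 0], 0], [[0, 0, 0], 0], [[0, 0, 0], 0], [[0, 0, 0], 0], [[0, 0, 0.02], 0], [[0, 0, 0.05], 0], [[0, 0, 0.08], 0], [[0, 0, 0.08], 0]]' --claw 0.42

```text
clock: 12.82
position: [0.4978, -0.2275, 0.109]
tcp_rot: [[0.995, 0.098, 0.009], [0.098, -0.995, -0.005], [0.008, 0.006, -1.0]]
force: [1.2, -0.3, 1.2]
width: 0.0391
grip_force: 0.0
```

move_arm --series '[[[0.008, 0.04, 0], -3], [[0.016, 0.08, 0], -6], [[0.024, 0.12, 0], -9], [[0.032, 0.16, 0], -11], [[0.04, 0.195, 0], -11], [[0.048, 0.23, 0], -11], [[0.056, 0.265, 0], -11], [[0.064, 0.3, 0], -11], [[0.072, 0.335, 0], -11], [[0.08, 0.37, 0], -11]]' --claw 0.68

```text
clock: 13.65
position: [0.5742, 0.1464, 0.1019]
tcp_rot: [[0.996, -0.094, 0.0], [-0.094, -0.996, -0.0], [0.0, -0.0, -1.0]]
force: [-0.2, -0.4, -0.0]
width: 0.0631
grip_force: 0.0
```

move_arm --series '[[[0.001, 0.0085, 0], 0], [[0.001, 0.0085, -0.03], 0], [[0.001, 0.0085, -0.055], 0], [[0.001, 0.0085, -0.065], 0], [[0.001, 0.0085, -0.065], 0], [[0.001, 0.0085, -0.065], 0]]'

```text
clock: 14.15
position: [0.5747, 0.1525, 0.0369]
tcp_rot: [[0.996, -0.094, -0.001], [-0.094, -0.996, -0.0], [-0.001, 0.0, -1.0]]
force: [0.3, -0.2, 1.4]
width: 0.0633
grip_force: 0.0
```

```bash
python3 - <<'E'
from h import *
np.set_printoptions(precision=4,suppress=True)
s=cams.snapshot("side");t=cams.snapshot("top")
w=np.zeros((600,800,3),np.uint8)
w[:300,:400]=cv2.resize(t[185:245,300:380],(400,300),interpolation=cv2.INTER_CUBIC)
w[:300,400:]=cv2.resize(s[115:190,250:350],(400,300),interpolation=cv2.INTER_CUBIC)
w[300:]=cv2.resize(s[205:280,170:370],(800,300),interpolation=cv2.INTER_CUBIC)
cv2.imwrite("pics/c9.png",w)
st=robot.read_state();print(st["clock"],st["position"],st["tcp_rot"][:,1],st["force"],st["width"])
E
```

```text
14.25 [0.5764 0.1528 0.0389] [-0.0943 -0.9955 -0.0006] [0.0275 0.2533 0.6005] 0.0631564001914557
```

View pics/c9.png

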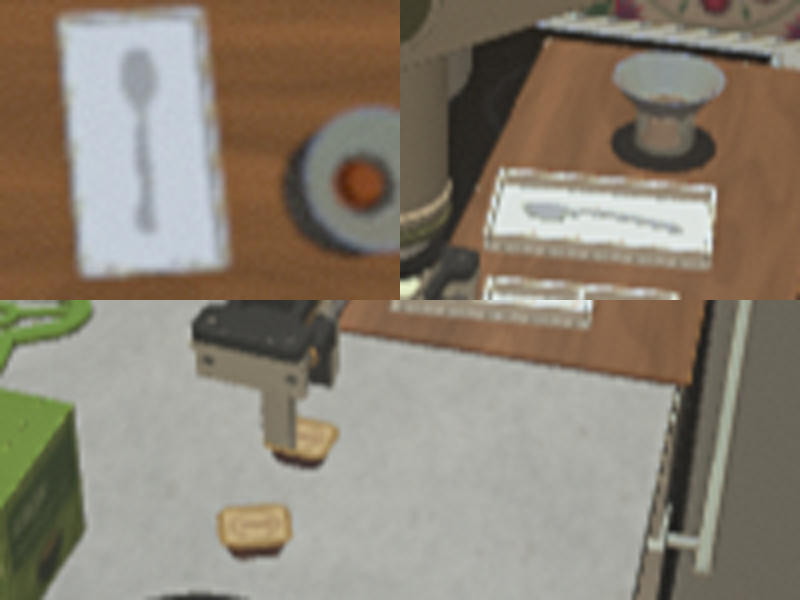

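move_arm --series '[[[0, 0, -0.015], 0], [[0, 0, -0.025], 0], [[0, 0, -0.03], 0], [[0, 0, -0.03], 0], [[0, 0, -0.03], 0]]'

```text
clock: 14.67
position: [0.5751, 0.1529, 0.0073]
tcp_rot: [[0.996, -0.094, -0.0], [-0.094, -0.996, -0.0], [-0.0, 0.0, -1.0]]
force: [0.6, -0.3, 0.5]
width: 0.0631
grip_force: 0.0
```

move_arm --series '[[[0, 0, 0], 0], [[0, 0, 0], 0], [[0, 0, 0], 0], [[0, 0, 0], 0], [[0, 0, 0], 0], [[0, 0, 0], 0], [[0, 0, 0], 0]]' --claw 0.2 --squeeze 12

```text
clock: 15.25
position: [0.5753, 0.1531, 0.0074]
tcp_rot: [[0.996, -0.094, 0.0], [-0.094, -0.996, 0.0], [0.0, -0.0, -1.0]]
force: [-0.5, 0.2, 1.9]
width: 0.0333
grip_force: 12.0
```

move_arm --series '[[[0, 0, 0.015], 0], [[0, 0, 0.04], 0], [[0, 0, 0.08], 0], [[-0.01, -0.03, 0.08], 3], [[-0.02, -0.07, 0.08], 6], [[-0.03, -0.11, 0.08], 9], [[-0.04, -0.15, 0.08], 11], [[-0.05, -0.19, 0.08], 11], [[-0.0565, -0.211, 0.08], 11], [[-0.0565, -0.211, 0.08], 11]]'

```text
clock: 16.08
position: [0.5173, -0.062, 0.087]
tcp_rot: [[0.996, 0.094, -0.001], [0.094, -0.996, -0.001], [-0.001, 0.001, -1.0]]
force: [0.1, 0.4, -0.8]
width: 0.0333
grip_force: 12.0
```

```bash
python3 - <<'E'
from h import *
np.set_printoptions(precision=4,suppress=True)
s=cams.snapshot("side")
cv2.imwrite("pics/c10.png",cv2.resize(s[150:230,240:360],(720,480),interpolation=cv2.INTER_CUBIC))
st=robot.read_state();print(st["clock"],st["position"],st["tcp_rot"][:,1],st["force"],st["width"],st["grip_force"])
E
```

```text
16.1333 [ 0.5181 -0.06    0.0871] [ 0.0942 -0.9956  0.0002] [ 0.4333  0.3398 -0.5036] 0.033441842087273535 11.999549120664597
```

View pics/c10.png

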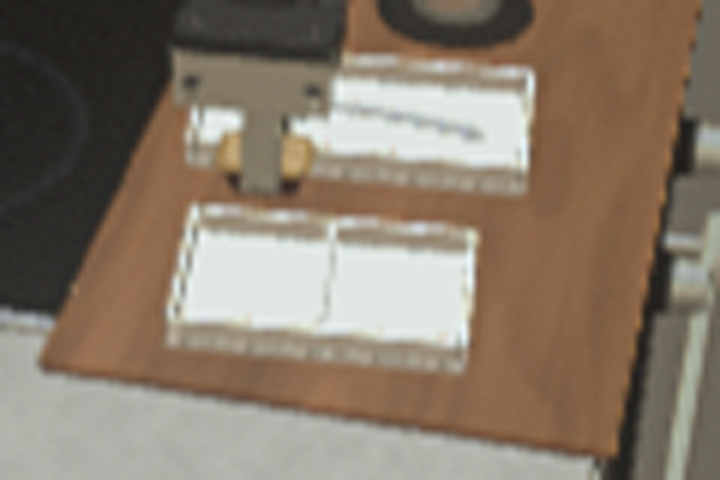

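move_arm --series '[[[0, 0, -0.025], 0], [[0, 0, -0.045], 0], [[0, 0, -0.055], 0], [[0, 0, -0.058], 0], [[0, 0, -0.058], 0], [[0, 0, -0.058], 0]]'

```text
clock: 16.63
position: [0.5192, -0.0573, 0.0296]
tcp_rot: [[0.995, 0.099, 0.0], [0.099, -0.995, 0.0], [0.0, -0.0, -1.0]]
force: [0.2, -0.1, 0.5]
width: 0.0333
grip_force: 12.0
```

move_arm --series '[[[0, 0, 0], 0], [[0, 0, 0], 0], [[0, 0, 0], 0], [[0, 0, 0], 0], [[0, 0, 0.015], 0], [[0, 0, 0.04], 0], [[0, 0, 0.07], 0], [[0, 0, 0.07], 0]]' --claw 0.5

```text
clock: 17.3
position: [0.5225, -0.0588, 0.1056]
tcp_rot: [[0.995, 0.098, 0.009], [0.098, -0.995, -0.002], [0.009, 0.003, -1.0]]
force: [1.0, -0.5, 1.6]
width: 0.0467
grip_force: 0.0
```

move_arm --series '[[[0.007, 0.035, 0], 3], [[0.015, 0.075, 0], 6], [[0.023, 0.115, 0], 9], [[0.031, 0.155, 0], 12], [[0.039, 0.195, 0], 15], [[0.047, 0.235, 0], 15.9], [[0.055, 0.275, 0], 15.9], [[0.061, 0.3035, 0], 15.9], [[0.061, 0.3035, -0.03], 15.9], [[0.061, 0.3035, -0.05], 15.9]]' --claw 0.6

```text
clock: 18.13
position: [0.5804, 0.2482, 0.0488]
tcp_rot: [[0.929, 0.37, 0.002], [0.37, -0.929, 0.001], [0.003, -0.0, -1.0]]
force: [-0.6, 0.1, -0.8]
width: 0.056
grip_force: 0.0
```

move_arm --series '[[[0, 0, -0.012], 0], [[0, 0, -0.012], 0], [[0, 0, -0.012], 0]]'

```text
clock: 18.38
position: [0.5791, 0.245, 0.0366]
tcp_rot: [[0.93, 0.366, -0.002], [0.366, -0.93, -0.001], [-0.002, -0.0, -1.0]]
force: [-1.0, 0.1, 1.3]
width: 0.0559
grip_force: 0.0
```

```bash
python3 - <<'E'
from h import *
np.set_printoptions(precision=4,suppress=True)
s=cams.snapshot("side");t=cams.snapshot("top")
w=np.zeros((600,800,3),np.uint8)
w[:300,:400]=cv2.resize(t[170:260,250:370],(400,300),interpolation=cv2.INTER_CUBIC)
w[:300,400:]=cv2.resize(s[135:225,240:360],(400,300),interpolation=cv2.INTER_CUBIC)
w[300:]=cv2.resize(s[230:305,150:350],(800,300),interpolation=cv2.INTER_CUBIC)
cv2.imwrite("pics/c11.png",w)
st=robot.read_state();print(st["clock"],st["position"],st["tcp_rot"][:,1],st["force"],st["width"])
E
```

```text
18.4833 [0.5808 0.2454 0.0388] [ 0.3662 -0.9306  0.0001] [-0.5402 -0.4038  0.2041] 0.05558705705477663
```

View pics/c11.png

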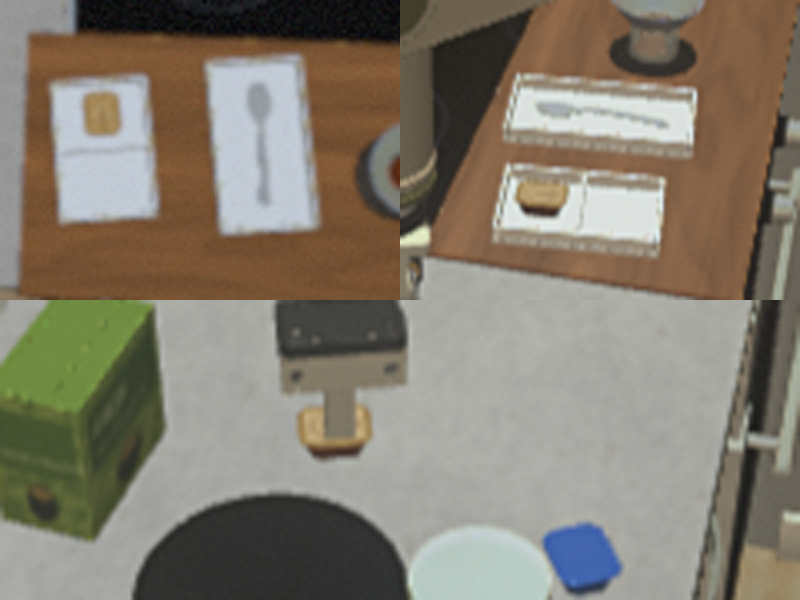

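First jam lies flat in its bay, the spoon is in the tray, and the fingers straddle the second tan jam.

move_arm --series '[[[0, 0, -0.015], 0], [[0, 0, -0.025], 0], [[0, 0, -0.03], 0], [[0, 0, -0.03], 0], [[0, 0, -0.03], 0]]'

```text
clock: 18.9
position: [0.5796, 0.2454, 0.0072]
tcp_rot: [[0.93, 0.367, -0.0], [0.367, -0.93, -0.0], [-0.0, -0.0, -1.0]]
force: [0.2, 0.4, -0.1]
width: 0.0557
grip_force: 0.0
```

move_arm --series '[[[0, 0, 0], 0], [[0, 0, 0], 0], [[0, 0, 0], 0], [[0, 0, 0], 0], [[0, 0, 0], 0], [[0, 0, 0], 0], [[0, 0, 0], 0]]' --claw 0.2 --squeeze 12

```text
clock: 19.48
position: [0.58, 0.2457, 0.0076]
tcp_rot: [[0.93, 0.367, 0.001], [0.367, -0.93, 0.0], [0.001, 0.0, -1.0]]
force: [0.3, -0.4, 3.2]
width: 0.0334
grip_force: 12.0
```

move_arm --series '[[[0, 0, 0.015], 0], [[0, 0, 0.04], 0], [[0, 0, 0.08], 0], [[-0.015, -0.035, 0.08], -4], [[-0.03, -0.07, 0.08], -8], [[-0.045, -0.105, 0.08], -12], [[-0.06, -0.14, 0.08], -15.9], [[-0.075, -0.175, 0.08], -15.9], [[-0.09, -0.21, 0.08], -15.9], [[-0.105, -0.245, 0.08], -15.9]]'

```text
clock: 20.32
position: [0.4735, -0.0008, 0.0869]
tcp_rot: [[0.995, 0.098, -0.0], [0.098, -0.995, -0.0], [-0.0, 0.0, -1.0]]
force: [0.4, -0.5, -0.4]
width: 0.0334
grip_force: 12.0
```

move_arm --series '[[[-0.012, -0.03, 0], 0], [[-0.024, -0.06, 0], 0], [[-0.0255, -0.065, 0], 0], [[-0.0255, -0.065, 0], 0], [[-0.0255, -0.065, -0.025], 0], [[-0.0255, -0.065, -0.045], 0], [[-0.0255, -0.065, -0.055], 0], [[-0.0255, -0.065, -0.058], 0], [[-0.0255, -0.065, -0.058], 0], [[-0.0255, -0.065, -0.058], 0]]'

```text
clock: 21.15
position: [0.4497, -0.0638, 0.0295]
tcp_rot: [[0.995, 0.099, 0.0], [0.099, -0.995, 0.0], [0.0, -0.0, -1.0]]
force: [0.4, -0.5, 0.6]
width: 0.0333
grip_force: 12.0
```

move_arm --series '[[[0, 0, 0], 0], [[0, 0, 0], 0], [[0, 0, 0], 0], [[0, 0, 0], 0], [[0, 0, 0.015], 0], [[0, 0, 0.04], 0], [[0, 0, 0.08], 0], [[0, 0.02, 0.12], 0], [[0, 0.05, 0.12], 0], [[0, 0.08, 0.12], 0]]' --claw 0.5

```text
clock: 21.98
position: [0.4517, 0.0157, 0.1533]
tcp_rot: [[0.995, 0.095, 0.007], [0.095, -0.995, -0.0], [0.007, 0.001, -1.0]]
force: [-0.6, 1.2, -1.4]
width: 0.0466
grip_force: 0.0
```

move_arm --series '[[[0, 0.04, 0], 0], [[0, 0.08, 0], 0], [[0, 0.12, 0], 0], [[0, 0.15, 0], 0], [[0, 0.15, 0], 0], [[0, 0.15, 0], 0]]'

```text
clock: 22.48
position: [0.4489, 0.167, 0.1492]
tcp_rot: [[0.995, 0.101, 0.0], [0.101, -0.995, -0.0], [0.0, 0.0, -1.0]]
force: [0.3, -0.5, 0.2]
width: 0.0466
grip_force: 0.0
```

```bash
python3 - <<'E'
from h import *
np.set_printoptions(precision=4,suppress=True)
s=cams.snapshot("side");t=cams.snapshot("top")
w=np.zeros((600,800,3),np.uint8)
w[:300]=cv2.resize(t[165:265,220:420],(800,300),interpolation=cv2.INTER_CUBIC)
w[300:]=cv2.resize(s[115:225,180:360],(800,300),interpolation=cv2.INTER_CUBIC)
cv2.imwrite("pics/c12.png",w)
h,sa,v=hsv(t)
th=np.radians(5.5);R=np.array([[np.cos(th),-np.sin(th)],[np.sin(th),np.cos(th)]])
for c in blobs((h>12)&(h<25)&(sa>90)&(v>150),(267,193,298,240)):
    print("jam in caddy",R.T@(onz("top",cen(c),.038)[:2]-(.4829,-.0607)),cv2.contourArea(c))
E
```

```text
jam in caddy [-0.0352 -0.0001] 86.0
jam in caddy [ 0.0349 -0.0002] 83.0
```

View pics/c12.png

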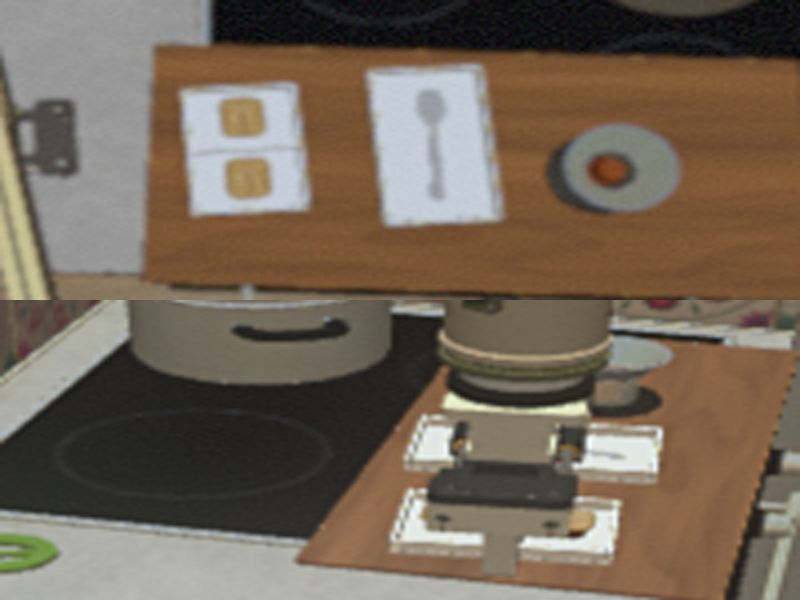

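The two jams are centred in their bays, the spoon is in the tray and the capsule is down in the well, so I'm handing in.

```bash
python3 -c "
from cell import robot
print(robot.finish_job())"
```

```text
the job is handed in; nothing more can be done
None
```

I handed the job in at about 22.6 s of the 112 s; `finish_job` returned no verdict. The final pictures show the capsule in the well, the spoon in its tray and one jam flat in the middle of each bay, and I left the drum, carton and blue look-alike alone.

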